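# Level scoop of specimen mounts

## Task

Take the steel scoop by its upright handle, run it under the stack of two discs at the far end of the tub and lift the heaped scoop. Strike the upper disc off against the steel bar across the tub so that it drops back into the tub, without touching the discs with the gripper. Then stand the level scoop, with the lower disc still in it, upright on the bench on the left of the tub (the side away from the pump) and let go.

Things in the scene. Friction and masses are not known exactly. Their poses are not given: they have to be found in the camera images.
- tub: Fixed grey open tub, sizes in mm: outside 230 (x) x 130 (y) x 64 high, walls and floor 5. Origin: centre of its underside, on the bench; +x to the far wall (inner face at x = 110), +y left. A fixed steel strike bar 8 x 8, level with the rim, spans it along y at x = 46.5 (centre); its underside is 56 above the bench.
- scoop: Sizes in mm. Loose steel scoop in the near half of the tub. Origin: underside below the upright handle (black grip 20 x 22, 78 to 130 high); +x to its mouth. Floor 3 thick, x = -16 to 92, lip bevelled to 1.5. Pocket x = 51 to 92, 60 wide, rim 23 high, front open. Gap x = 13 to 47 between handle and pocket: with the lip at the far wall the bar is right above it.
- disc_lower: Sizes in mm. Lower of two equal loose white discs (cast specimen mounts), 36 diameter, 20 thick, 0.04 kg, edges bevelled (6 in, 3 high), smooth. On the tub floor within 15 of the far wall; pushed by the lip it slides to the wall, then rides up onto the scoop. Origin: centre of its underside.
- disc_upper: Sizes in mm. Upper, equal white disc, lying on the lower one. Origin: centre of its underside. With both discs in the scoop its underside is 23 and its top 43 above the scoop's underside.

How it is judged:
By the outcome, as a careful person would: the job done as asked, in the order asked, and still so for the second after the job is handed in, with the robot touching nothing.
It also fails if it takes over 48 s, if anything falls off the work surface, if the arm or the gripper's body presses on something with over 40 N, if the wrist force passes 120 N, or if a joint passes its speed limit or range.

## Robot

A 6-joint arm with a two-finger parallel gripper is mounted at the origin on a cart in front of the work surface, level with it; the furniture and walls round the work are solid. World frame = base frame: x ahead of the robot, y to its left, z up, the work surface at z = 0. Lengths are in m, angles in rad, forces in N, time in s.
With the tool pointing down it reaches from about 0.375 to 0.9 m from the base axis. Payload 3.1 kg.
Tool frame: the origin (TCP) lies at the very end of the fingers, on their centre line; the grasp point (between the pads) lies 19 mm behind it; z points along the fingers, y is the line along which they close (so a half turn about z gives the same grasp; the last joint's range is limited). The gripper opens to 87 mm and grips with 3 to 60 N. Pads are 19 mm wide; open, the fingers measure 117 mm over their backs; the gripper's body (75 mm by 190 mm) begins 51 mm behind the grasp point.
Start: joints at [1.028, 0.527, 1.433, -0, 1.181, -0.178], TCP at [0.223, 0.584, 0.223] pointing down, gripper open.
Joint ranges: [-3.08, 3.08], [-0.75, 2.2], [0.22, 2.44], [-1.43, 4.57], [0, 2.65], [-2.85, 2.85]. Speed limits (rad/s): [2.79, 2.79, 3.14, 3.14, 3.14, 3.14].

## Interface

Orientations are given as a unit quaternion [x, y, z, w].
In Python, from rig import robot gives the robot as it stands. The module is installed in compiled form; this text tells all that it offers.
- The arm moves only by the tool servo_tool, never from a script. Its argument "rows" is one flat list of numbers, 5 for each row, row after row: the closure, from -1 (fully open) to 1 (shut), so that 0 is half open, then the shift along the tool's x, y, z in m, then the turn about the tool's z in degrees. A call has 1 to 5 rows; each row shifts and turns the commanded pose from where the row before left it, along the tool's axes as they then stand; what a row does not reach is not made up. A row lasts 1/12 s, in which the tool goes at most 41.7 mm and 7.16 degrees, less where a joint would pass 70% of its speed; a pose out of reach is approached as far as the arm can. A call with a gripper value outside its range is refused whole. The fingers move at their own pace and stop on an object; "newtons" is the grip in N (left out, the last holds). Time passes only in rows, so rows that do not move let the fingers close. It gives the time, the measured TCP pose, the force, the opening and the grip force at its end, in the units of the state.
- robot.get_obs(): the state, without advancing time (a new reading comes with each control period).
- robot.camera(name): name is "scene" or "top"; returns a dict with "pixels" (480x640x3 uint8, red, green, blue), "intrinsics" (3x3 intrinsics, pixels), "dist" ([k1, k2, p1, p2, k3] as OpenCV has them; the pictures are not rectified), "rvec" (rotation vector, rad) and "tvec" (3), from world to camera coordinates, as OpenCV has them. Camera axes: x right, y down, z forward; pixel columns grow to the right and rows downward; lengths in m; the calibration is good to about 2 mm. A picture is of the moment at which its call begins. There is no depth.
- robot.hand_in(): hands the job in; it is judged then, once.
Trained networks look in a picture, given as the dict that the camera call returned (one of the last four; its "shot" number tells which), for a name from the list of things; names that differ only in an ending like _2 or _b are one class to them, and where a whole thing is asked for, a point or a joint stands for the part that bears it (a point fixed in the world has none). Each returns a list of dicts, best first, with "score" (0 to 1); they miss things now and then, are a little off and sometimes report something else, mostly with a low value. They report only what shows in the picture. A call takes as long as a camera call.
- robot.spot_in(picture, query): "at" ([x, y, z] in m, in world coordinates, good to about 4 mm: the middle of the surface that is visible of it).
- robot.outline_of(picture, query): "region" (480x640 bool, what is visible of it).
- robot.place_of(picture, query): "at" ([x, y, z] in m, in world coordinates, good to about 4 mm: a listed point, or the origin of a listed thing).
The state is a dict: "time": time; "q": joint angles; "joint_velocities": joint speeds; "joint_torque": joint torques, N m; "position": TCP position; "tool_rot": TCP orientation; "ft_force": force on the tool from outside, world axes, zero at the start; "moment": the same for the moment, N m; "grip_width": finger opening in m; "grip_force": force on a finger pad.
Only numpy, scipy, OpenCV 4.12 (cv2) and the standard library are available. Lean on these libraries where they do the work, as an engineer would, in place of code of your own. Each camera call takes 0.05 s, during which the arm holds its last target. There are 200 camera calls.

## Working session

There is one attempt and no reset: what is moved stays moved. The work goes in short steps, Python scripts to look and compute and a tool call to move; the robot and the scene stay as the last step left them, time stands still between calls to the robot, and variables do not carry over. Pictures are saved under pics/ and viewed, at most 10 in all, crops included, and the job is handed in when it is done.

Besides the shell and the picture viewer there is one more tool, called after "Request:" as name(argument=value, ...), one argument or row to a line, values as JSON. servo_tool: Moves the arm, as the interface text tells. Its arguments: {"type":"object","properties":{"rows":{"type":"array","items":{"type":"number"}},"newtons":{"type":"number"}},"required":["rows"]}

```bash
mkdir -p pics; python3 - <<'E'
from rig import robot
import cv2,numpy as np
o=robot.get_obs();print({k:np.round(v,3) for k,v in o.items()})
for n in("scene","top"):
    p=robot.camera(n);cv2.imwrite(f"pics/{n}0.png",p["pixels"][:,:,::-1])
    print(n,np.round(p["rvec"],3),np.round(p["tvec"],3))
    for t in("tub","scoop","disc_lower","disc_upper"):
        for r in robot.place_of(p,t)[:2]: print(t,"place",r["score"],np.round(r["at"],4),[k for k in r])
        for r in robot.spot_in(p,t)[:1]: print(t,"spot",r["score"],np.round(r["at"],4))
E
```

```text
{'time': np.float64(0.0), 'q': array([ 1.028,  0.528,  1.434,  0.   ,  1.181, -0.179]), 'joint_velocities': array([ 0.002, -0.001, -0.001, -0.002,  0.001,  0.001]), 'joint_torque': array([  0.   , -44.003, -17.659,   0.063,   0.058,  -0.   ]), 'position': array([0.223, 0.583, 0.222]), 'tool_rot': array([ 0.181,  0.983, -0.001, -0.   ]), 'ft_force': array([ 0.423, -0.398,  0.115]), 'moment': array([ 0.021, -0.038, -0.022]), 'grip_force': np.float64(0.0), 'grip_width': np.float64(0.087)}
scene [ 0.797 -2.404  1.317] [0.466 0.297 0.483]
tub place 0.78 [ 0.5967 -0.0774  0.0023] ['at', 'score']
tub spot 0.87 [ 0.6308 -0.0826  0.043 ]
scoop place 0.94 [ 0.5274 -0.0675  0.0072] ['at', 'score']
scoop spot 0.95 [ 0.5358 -0.068   0.0606]
disc_lower place 0.74 [ 0.6785 -0.1019  0.001 ] ['at', 'score']
disc_upper place 0.83 [ 0.6725 -0.1079  0.0223] ['at', 'score']
disc_upper spot 0.78 [ 0.6687 -0.1008  0.0402]
top [ 2.117 -2.143  0.192] [-0.08   0.646  0.787]
tub spot 0.68 [ 0.6203 -0.0838  0.0051]
scoop place 0.88 [ 0.5354 -0.0652  0.005 ] ['at', 'score']
scoop spot 0.68 [ 0.5726 -0.0682  0.0073]
disc_lower place 0.43 [ 0.6766 -0.1047  0.0021] ['at', 'score']
disc_lower spot 0.52 [ 0.6648 -0.1107  0.0187]
disc_upper place 0.71 [ 0.6823 -0.0991  0.0275] ['at', 'score']
disc_upper spot 0.71 [ 0.678  -0.0999  0.0443]
```

View pics/scene0.png

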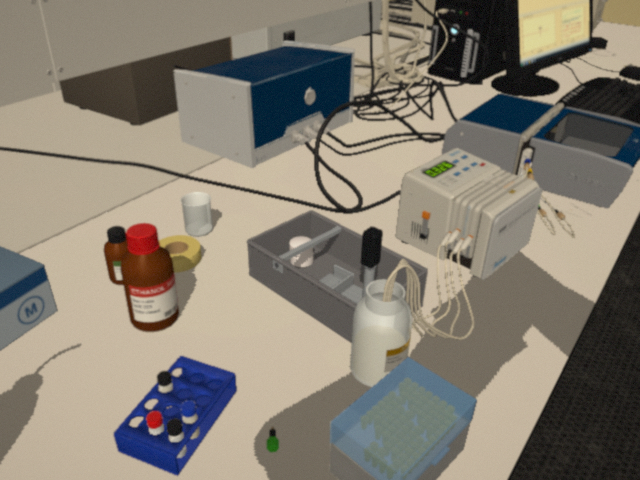

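View pics/top0.png

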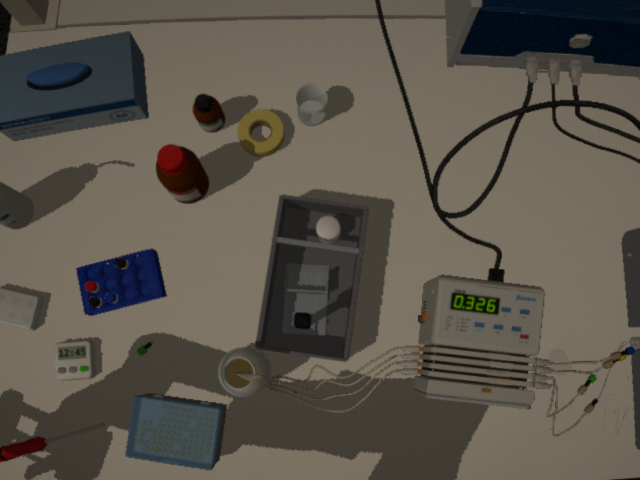

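The top view shows the tub with rim corners near (282,197), (367,208), (348,358) and (259,347). The handle is at (303,320), the discs at (328,228) and the bar at row ~244. Free bench lies to the left, near (215,260). Next I'll look closer.

```bash
python3 - <<'E'
import cv2
a=cv2.imread("pics/top0.png")[185:370,235:385];b=cv2.imread("pics/scene0.png")[200:350,240:440]
cv2.imwrite("pics/topc.png",cv2.resize(a,None,fx=3.2,fy=3.2,interpolation=cv2.INTER_CUBIC))
cv2.imwrite("pics/scc.png",cv2.resize(b,None,fx=4,fy=4,interpolation=cv2.INTER_CUBIC))
E
```

```text
(no output)
```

View pics/topc.png

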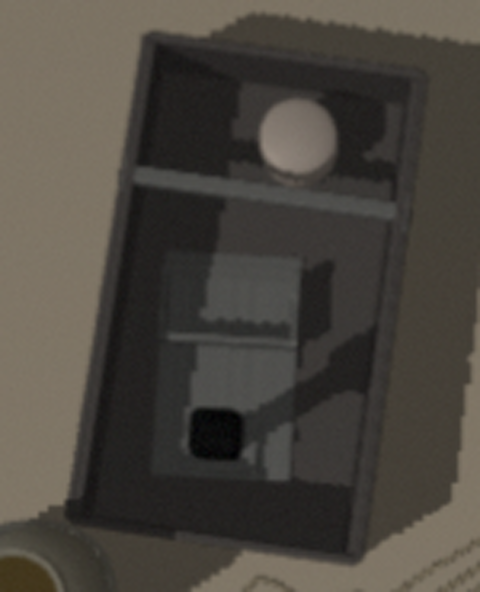

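View pics/scc.png

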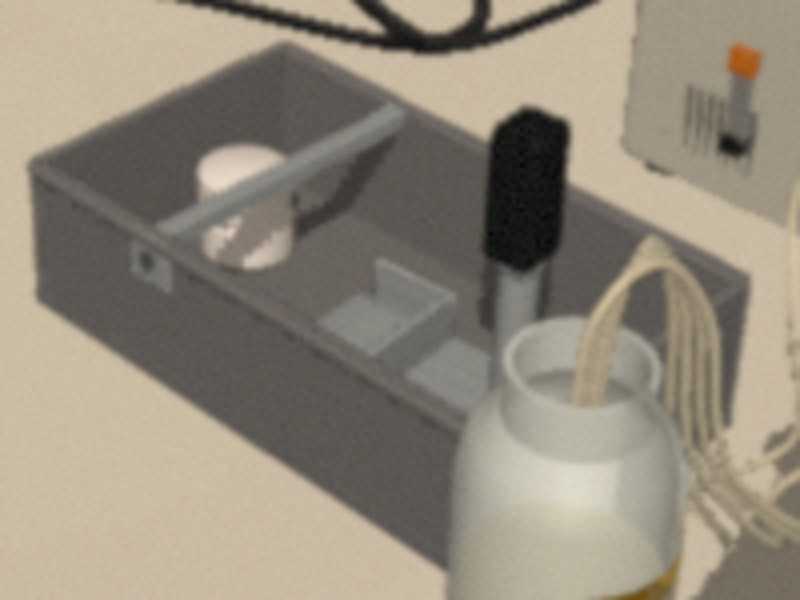

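```bash
cat > h.py <<'E'
from rig import robot
import cv2,numpy as np
from scipy.optimize import least_squares
def proj(p,X): return cv2.projectPoints(np.array(X,float).reshape(-1,1,3),p["rvec"],p["tvec"],p["intrinsics"],p["dist"])[0][:,0]
def W(q,X):
    X=np.array(X,float);c,s=np.cos(q[3]),np.sin(q[3]);return X@np.array([[c,s,0],[-s,c,0],[0,0,1]])+q[:3]
def tri(pa,ua,pb,ub,z0=.05): return least_squares(lambda X:np.r_[proj(pa,X)[0]-ua,proj(pb,X)[0]-ub],[.6,-.1,z0]).x
def fit(obs,q0,fixz=None):
    f=lambda q:np.concatenate([(proj(p,W(q,[X]))[0]-u) for p,X,u in obs])
    r=least_squares(f,q0,loss="soft_l1");return r.x,f(r.x)
E
python3 - <<'E'
from h import *
S=robot.camera("scene");T=robot.camera("top")
t=lambda u,v:(np.array([u,v])+.5)/3.2-.5+[235,185]
s=lambda u,v:(np.array([u,v])+.5)/4-.5+[240,200]
h=.064
tub=[(T,[.115,.065,h],t(147,33)),(T,[.115,-.065,h],t(427,73)),(T,[-.115,-.065,h],t(358,562)),(T,[-.115,.065,h],t(66,518)),
(T,[.0465,.06,h],t(135,176)),(T,[.0465,-.06,h],t(397,210)),
(S,[.115,.065,h],s(32,162)),(S,[.115,-.065,h],s(288,43)),(S,[-.115,-.065,h],s(748,275)),(S,[.115,.065,0],s(40,298)),(S,[.0465,-.06,h],s(397,112))]
q,r=fit(tub,[.6,-.08,0,-.12]);print("tub",np.round(q,4),np.round(r,1))
hz=tri(S,s(531,120),T,t(215,433));print("handle top",hz)
dz=tri(S,s(243,168),T,t(297,137));print("disc top",dz)
sc=[(S,[0,0,.13],s(531,120)),(T,[0,0,.13],t(215,433)),(T,[.092,.03,.003],t(168,254)),(T,[.092,-.03,.003],t(300,258)),
(T,[-.016,.03,.003],t(152,473)),(T,[-.016,-.03,.003],t(290,478)),(T,[.051,.03,.023],t(165,333)),(T,[.051,-.03,.023],t(297,343))]
k,r=fit(sc,[.53,-.07,.005,-.1]);print("scoop",np.round(k,4),np.round(r,1))
c,sn=np.cos(q[3]),np.sin(q[3]);R=np.array([[c,sn],[-sn,c]])
print("in tub: scoop",R@(k[:2]-q[:2]),np.degrees(k[3]-q[3]),"disc",R@(dz[:2]-q[:2]))
E
```

```text
tub [ 0.6005 -0.0809 -0.0022 -0.1616] [ 1.1 -1.1 -0.3 -1.  -0.5  1.3  0.9  1.3  0.7 -0.9 -0.5  0.4 -0.5 -0.5
 -1.3 -0.3  1.2  1.9 -0.5  0.8  0.4 -0.4]
handle top [ 0.53356174 -0.06560564  0.13489183]
disc top [ 0.67681491 -0.10312527  0.04242704]
scoop [ 0.5334 -0.0663  0.0046 -0.0731] [ 0.8  0.1  0.3 -0.3  1.6 -0.7 -1.2  0.3  1.8  0.5 -2.1  1.4  0.1 -0.6
 -1.6 -1.3]
in tub: scoop [-0.06852743  0.0036475 ] 5.071753070412873 disc [ 0.07891622 -0.00965121]
```

```bash
python3 - <<'E'
from h import *
S=robot.camera("scene");T=robot.camera("top")
for n,a,b in(("red cap",(143,231),(173,157)),("white bottle",(388,292),(242,372)),("rack cap",(165,379),(122,263)),("pump corner",(400,190),(430,282)),("small amber",(117,233),(205,101))):
    print(n,np.round(tri(S,np.array(a,float),T,np.array(b,float)),3))
E
```

```text
red cap [0.761 0.113 0.135]
white bottle [0.465 0.014 0.117]
rack cap [0.627 0.211 0.039]
pump corner [ 0.586 -0.243  0.103]
small amber [0.87  0.082 0.076]
```

Request:
servo_tool(
  rows=[-1, -0.0289, -0.0275, 0, 0, -1, -0.0289, -0.0275, 0, 0, -1, -0.0289, -0.0275, 0, 0, -1, -0.0289, -0.0275, 0, 0, -1, -0.0289, -0.0275, 0, 0],
)

```text
time: 1.52
position: [0.3093, 0.4024, 0.2227]
tool_rot: [0.181, 0.983, 0.0, 0.0]
ft_force: [1.4, -0.2, -0.9]
grip_width: 0.0869
grip_force: 0.0
```

Request:
servo_tool(
  rows=[-1, -0.0289, -0.0275, 0, 0, -1, -0.0289, -0.0275, 0, 0, -1, -0.0289, -0.0275, 0, 0, -1, -0.0289, -0.0275, 0, 0, -1, -0.0289, -0.0275, 0, 0],
)

```text
time: 1.93
position: [0.3954, 0.2222, 0.2229]
tool_rot: [0.181, 0.983, 0.0, 0.0]
ft_force: [0.9, -0.2, -1.2]
grip_width: 0.087
grip_force: 0.0
```

Request:
servo_tool(
  rows=[-1, -0.0289, -0.0275, 0, 0, -1, -0.0289, -0.0275, 0, 0, -1, -0.0289, -0.0275, 0, 0, -1, -0.0289, -0.0275, 0, 0, -1, -0.0289, -0.0275, 0, 0],
)

```text
time: 2.35
position: [0.4814, 0.0418, 0.2229]
tool_rot: [0.182, 0.983, 0.0, 0.0]
ft_force: [0.7, 0.5, -0.2]
grip_width: 0.0871
grip_force: 0.0
```

Request:
servo_tool(
  rows=[-1, -0.0289, -0.0275, 0, 0, -1, -0.0289, -0.0275, 0, 0, -1, 0, 0, 0, -5.6, -1, 0, 0, 0, -5.6, -1, 0, 0, 0, -5.5],
)

```text
time: 2.77
position: [0.5155, -0.0294, 0.2224]
tool_rot: [0.035, 0.999, 0.0, -0.0]
ft_force: [-0.7, 0.8, -0.2]
grip_width: 0.0872
grip_force: 0.0
```

Request:
servo_tool(
  rows=[-1, -0.0103, -0.0177, 0, 0, -1, -0.0102, -0.0176, 0.01, 0, -1, 0, 0, 0.04, 0, -1, 0, 0, 0.04, 0, -1, 0, 0, 0.03, 0],
)

```text
time: 3.18
position: [0.5326, -0.0652, 0.1007]
tool_rot: [0.037, 0.999, 0.0, -0.0]
ft_force: [0.5, -0.1, -0.2]
grip_width: 0.0869
grip_force: 0.0
```

Request:
servo_tool(
  rows=[-1, 0, 0, 0.0125, 0, 0, 0, 0, 0, 0, 1, 0, 0, 0, 0, 1, 0, 0, 0, 0, 1, 0, 0, 0, 0],
  newtons=25,
)

```text
time: 3.6
position: [0.5343, -0.0652, 0.0916]
tool_rot: [0.037, 0.999, -0.001, 0.002]
ft_force: [-0.2, 0.2, -0.0]
grip_width: 0.068
grip_force: 0.0
```

Request:
servo_tool(
  rows=[1, 0, 0, 0, 0, 1, 0, 0, 0, 0, 1, 0, 0, 0, 0, 1, 0, 0, 0, 0, 1, 0, 0, 0, 0],
  newtons=55,
)

```text
time: 4.02
position: [0.5331, -0.0649, 0.0904]
tool_rot: [0.037, 0.999, -0.0, 0.0]
ft_force: [-0.5, -0.0, 0.8]
grip_width: 0.0348
grip_force: 0.0
```

```bash
python3 - <<'E'
from h import *
T=robot.camera("top");S=robot.camera("scene")
a=cv2.resize(T["pixels"][185:370,235:385],None,fx=3.2,fy=3.2,interpolation=2)
b=cv2.resize(S["pixels"][200:350,240:440],None,fx=1.6,fy=1.6)
c=np.zeros((a.shape[0],a.shape[1]+b.shape[1],3),np.uint8);c[:,:a.shape[1]]=a;c[:b.shape[0],a.shape[1]:]=b
cv2.imwrite("pics/g1.png",c[:,:,::-1]);o=robot.get_obs();print(o["moment"],o["q"],o["ft_force"])
E
```

```text
[ 0.0563733  -0.02185767  0.02326884] [-3.29326867e-01  6.07779238e-01  1.76726103e+00 -4.65899286e-07
  7.66378621e-01 -1.82678874e+00] [ 0.01018106 -0.27789602 -0.77103586]
```

View pics/g1.png

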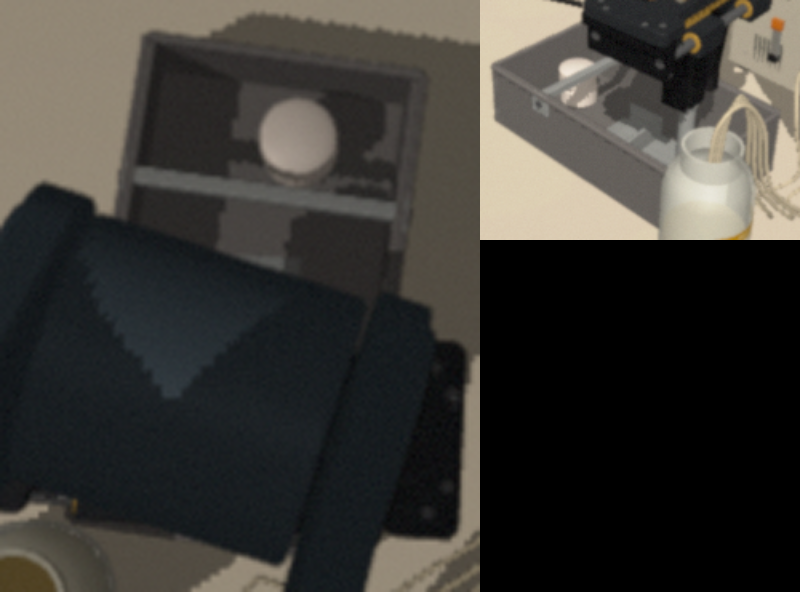

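The gripper straddles the handle, clear of the bottle at the lower left (40,550). The discs at (297,137) are untouched. I'll finish closing.

Request:
servo_tool(
  rows=[1, 0, 0, 0, 0, 1, 0, 0, 0, 0, 1, 0, 0, 0, 0, 1, 0, 0, 0, 0, 1, 0, 0, 0, 0],
  newtons=55,
)

```text
time: 4.53
position: [0.533, -0.0648, 0.09]
tool_rot: [0.037, 0.999, 0.0, -0.0]
ft_force: [-0.1, -0.8, 1.2]
grip_width: 0.022
grip_force: 55.0
```

Request:
servo_tool(
  rows=[1, 0, -0.005, 0, 2.5, 1, 0, -0.005, 0, 2.5, 1, 0, -0.0045, 0, 0, 1, -0.008, 0, 0, 0, 1, -0.01, 0, 0, 0],
)

```text
time: 4.95
position: [0.5374, -0.0798, 0.0918]
tool_rot: [0.079, 0.997, 0.002, -0.013]
ft_force: [-23.9, 1.8, 32.7]
grip_width: 0.0217
grip_force: 55.0
```

Request:
servo_tool(
  rows=[1, -0.01, 0, 0, 0, 1, -0.006, 0, 0, 0, 1, 0, 0, 0, 0, 1, 0, 0, 0, 0, 1, 0, 0, 0, 0],
)

```text
time: 5.37
position: [0.5658, -0.0852, 0.0901]
tool_rot: [0.08, 0.997, -0.0, 0.001]
ft_force: [0.7, -1.5, 2.6]
grip_width: 0.0212
grip_force: 55.0
```

```bash
python3 - <<'E'
from h import *
T=robot.camera("top")
a=cv2.resize(T["pixels"][185:370,235:385],None,fx=3.2,fy=3.2,interpolation=2)
cv2.imwrite("pics/g2.png",a[:,:,::-1]);o=robot.get_obs();print(o["position"],o["moment"],o["ft_force"])
E
```

```text
[ 0.5655014  -0.08509022  0.09007539] [-0.2763253  -0.36339913 -0.02567586] [ 0.60118649 -1.26275057  4.33350417]
```

View pics/g2.png

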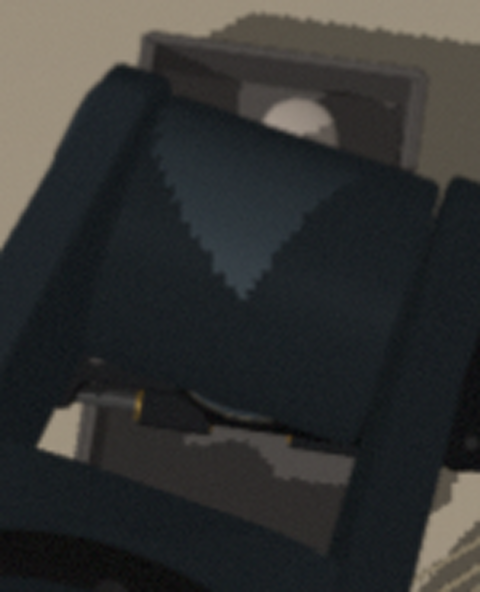

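The top view is now mostly blocked by the arm. The disc at (300,115) hasn't moved, so I'll push on gently.

Request:
servo_tool(
  rows=[1, -0.004, 0, 0, 0, 1, -0.004, 0, 0, 0, 1, -0.004, 0, 0, 0, 1, -0.004, 0, 0, 0, 1, -0.004, 0, 0, 0],
)

```text
time: 5.83
position: [0.5799, -0.0866, 0.0907]
tool_rot: [0.08, 0.997, 0.001, -0.005]
ft_force: [-5.6, 0.9, 7.2]
grip_width: 0.0216
grip_force: 55.0
```

Request:
servo_tool(
  rows=[1, -0.004, 0, 0, 0, 1, -0.004, 0, 0, 0, 1, -0.004, 0, 0, 0, 1, 0, 0, 0, 0, 1, 0, 0, 0, 0],
)

```text
time: 6.25
position: [0.5867, -0.0873, 0.0915]
tool_rot: [0.079, 0.997, 0.001, -0.011]
ft_force: [-20.1, 2.1, 26.2]
grip_width: 0.0219
grip_force: 55.0
```

```bash
python3 - <<'E'
from h import *
T=robot.camera("scene")
a=cv2.resize(T["pixels"][190:340,240:440],None,fx=4,fy=4,interpolation=2)
cv2.imwrite("pics/g3.png",a[:,:,::-1]);o=robot.get_obs();print(o["position"],o["moment"],o["ft_force"])
E
```

```text
[ 0.58664753 -0.08731056  0.09153942] [ 0.13969869  2.86964619 -0.05673035] [-19.14683587   1.81839647  26.01399902]
```

View pics/g3.png

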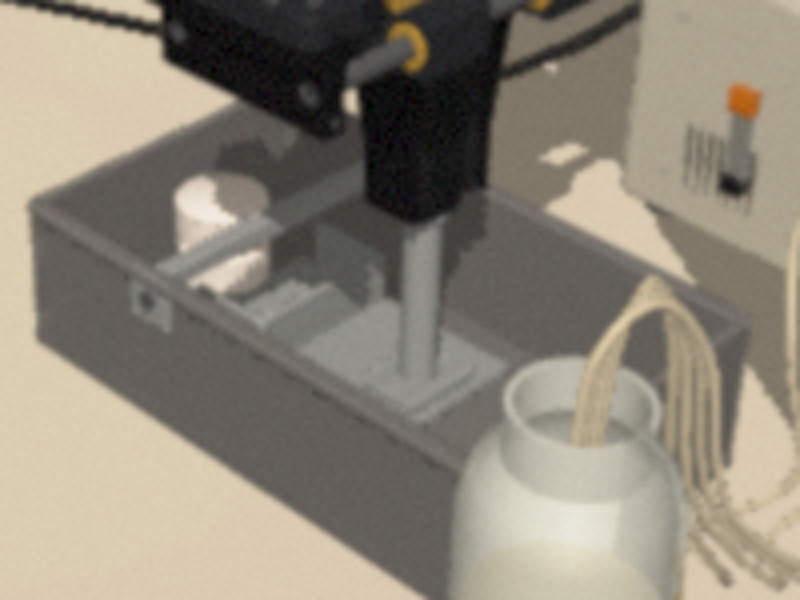

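The view shows the lip under the stack at (250,310), with the discs at the wall. The scoop's heel is slightly raised: it is nose-down and pressing with 26 N. I'll ease the height to take off the downward load.

Request:
servo_tool(
  rows=[1, 0.004, 0, -0.001, 0, 1, 0, 0, -0.0005, 0, 1, 0, 0, 0, 0],
)

```text
time: 6.55
position: [0.5912, -0.0886, 0.0908]
tool_rot: [0.08, 0.997, 0.0, -0.001]
ft_force: [0.1, -0.4, -2.5]
grip_width: 0.0219
grip_force: 55.0
```

Request:
servo_tool(
  rows=[1, -0.002, 0, 0, 0, 1, -0.002, 0, 0, 0, 1, -0.002, 0, 0, 0, 1, 0, 0, 0, 0],
)

```text
time: 6.88
position: [0.5992, -0.0903, 0.091]
tool_rot: [0.08, 0.997, -0.0, 0.0]
ft_force: [-0.6, -0.7, -2.7]
grip_width: 0.0215
grip_force: 55.0
```

```bash
python3 - <<'E'
from h import *
o=robot.get_obs();print(o["position"],o["tool_rot"],o["moment"],o["ft_force"])
E
```

```text
[ 0.59917649 -0.09030343  0.09104169] [ 8.01546102e-02  9.96782441e-01 -1.22263044e-05  6.71754827e-05] [ 0.01624278  0.17324076 -0.00266299] [-0.64860295 -0.6941122  -2.74383546]
```

Request:
servo_tool(
  rows=[1, -0.003, 0, 0, 0, 1, -0.003, 0, 0, 0, 1, -0.003, 0, 0, 0, 1, 0, 0, 0, 0],
)

```text
time: 7.22
position: [0.6086, -0.0919, 0.0917]
tool_rot: [0.08, 0.997, -0.0, 0.001]
ft_force: [-0.1, 0.7, -2.1]
grip_width: 0.0217
grip_force: 55.0
```

Request:
servo_tool(
  rows=[1, -0.003, 0, 0, 0, 1, -0.002, 0, 0, 0, 1, -0.002, 0, 0, 0, 1, 0, 0, 0, 0],
)

```text
time: 7.55
position: [0.615, -0.0929, 0.0917]
tool_rot: [0.08, 0.997, -0.0, 0.001]
ft_force: [0.6, -0.3, -2.8]
grip_width: 0.0215
grip_force: 55.0
```

```bash
python3 - <<'E'
from h import *
T=robot.camera("scene")
a=cv2.resize(T["pixels"][190:340,240:440],None,fx=4,fy=4,interpolation=2)
cv2.imwrite("pics/g4.png",a[:,:,::-1]);o=robot.get_obs();print(o["position"],o["tool_rot"],o["moment"],o["ft_force"])
E
```

```text
[ 0.61478624 -0.09284359  0.09168756] [ 8.02039546e-02  9.96778331e-01 -1.11800011e-04  5.21612662e-04] [ 0.0115781   0.11410953 -0.01674696] [-0.0422689   0.17567237 -1.63401028]
```

View pics/g4.png

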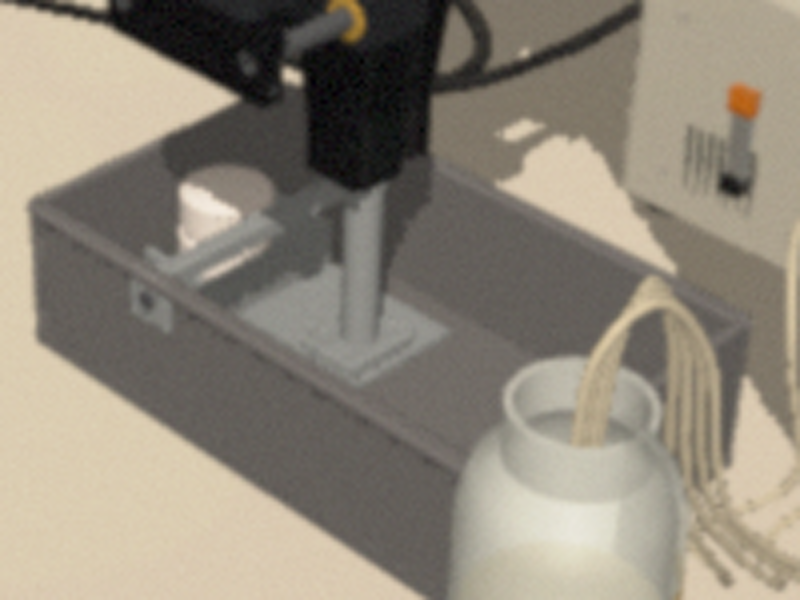

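The stack is intact and has ridden up onto the scoop (top at about (225,185)), with the pocket passing under the bar. A couple more mm will reach the wall.

Request:
servo_tool(
  rows=[1, -0.002, 0, 0, 0, 1, -0.0015, 0, 0, 0, 1, 0, 0, 0, 0],
)

```text
time: 7.85
position: [0.616, -0.0928, 0.0913]
tool_rot: [0.08, 0.997, 0.0, -0.002]
ft_force: [-3.5, 1.8, 0.0]
grip_width: 0.0219
grip_force: 55.0
```

Request:
servo_tool(
  rows=[1, 0.003, 0, 0, 0, 1, 0, 0, -0.004, 0, 1, 0, 0, -0.005, 0, 1, 0, 0, -0.005, 0, 1, 0, 0, -0.005, 0],
)

```text
time: 8.27
position: [0.6153, -0.0929, 0.1114]
tool_rot: [0.08, 0.997, -0.0, 0.001]
ft_force: [-0.2, 0.9, -2.1]
grip_width: 0.0213
grip_force: 55.0
```

Request:
servo_tool(
  rows=[1, 0, 0, -0.004, 0, 1, 0, 0, 0, 0, 1, 0, 0, 0, 0],
)

```text
time: 8.52
position: [0.6152, -0.0929, 0.1151]
tool_rot: [0.08, 0.997, -0.0, 0.001]
ft_force: [0.2, -0.3, -2.6]
grip_width: 0.0214
grip_force: 55.0
```

```bash
python3 - <<'E'
from h import *
T=robot.camera("scene")
a=cv2.resize(T["pixels"][190:340,240:440],None,fx=4,fy=4,interpolation=2)
cv2.imwrite("pics/g5.png",a[:,:,::-1]);o=robot.get_obs();print(o["position"],o["tool_rot"],o["moment"],o["ft_force"])
E
```

```text
[ 0.61517271 -0.09286457  0.11485484] [ 8.02415601e-02  9.96775206e-01 -1.29801055e-04  6.81522232e-04] [0.01844873 0.07966787 0.02213308] [-0.49559906  0.46765973 -2.19736293]
```

View pics/g5.png

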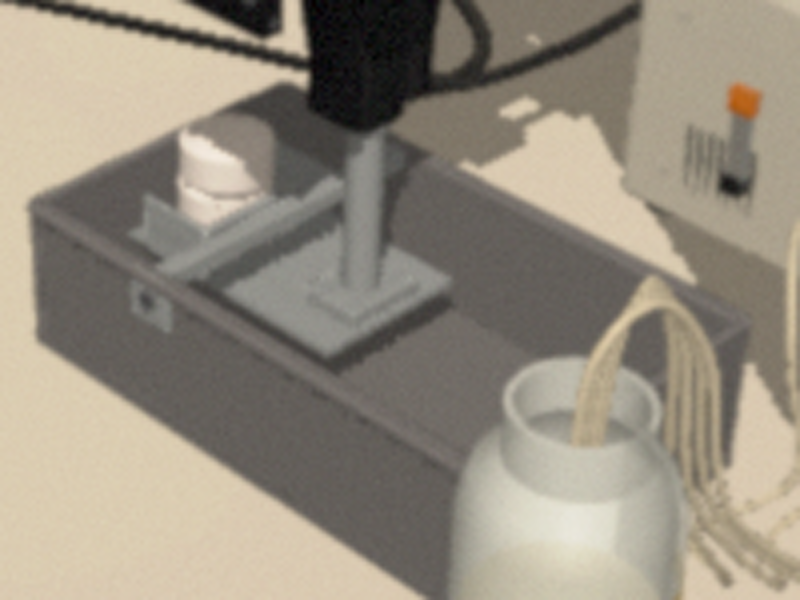

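Both discs sit in the lifted scoop, with the seam at about (222,190), just above rim level, and the bar clear of the gap. Next I'll strike by drawing the scoop back.

Request:
servo_tool(
  rows=[1, 0.004, 0, 0, 0, 1, 0.004, 0, 0, 0, 1, 0.004, 0, 0, 0, 1, 0.003, 0, 0, 0, 1, 0.003, 0, 0, 0],
)

```text
time: 8.98
position: [0.5964, -0.0897, 0.1144]
tool_rot: [0.08, 0.997, 0.0, -0.0]
ft_force: [0.2, -0.5, -2.1]
grip_width: 0.0221
grip_force: 55.0
```

Request:
servo_tool(
  rows=[1, 0.003, 0, 0, 0, 1, 0.003, 0, 0, 0, 1, 0.003, 0, 0, 0, 1, 0.003, 0, 0, 0, 1, 0.003, 0, 0, 0],
)

```text
time: 9.4
position: [0.5819, -0.0875, 0.1146]
tool_rot: [0.08, 0.997, -0.0, 0.0]
ft_force: [0.6, 0.9, -1.8]
grip_width: 0.0218
grip_force: 55.0
```

Request:
servo_tool(
  rows=[1, 0.003, 0, 0, 0, 1, 0.003, 0, 0, 0, 1, 0.003, 0, 0, 0, 1, 0.003, 0, 0, 0, 1, 0.003, 0, 0, 0],
)

```text
time: 9.82
position: [0.5672, -0.0851, 0.1147]
tool_rot: [0.08, 0.997, -0.0, 0.0]
ft_force: [0.5, 0.2, -2.6]
grip_width: 0.0217
grip_force: 55.0
```

```bash
python3 - <<'E'
from h import *
T=robot.camera("scene")
a=cv2.resize(T["pixels"][190:340,240:440],None,fx=4,fy=4,interpolation=2)
cv2.imwrite("pics/g6.png",a[:,:,::-1]);o=robot.get_obs();print(o["position"],o["tool_rot"],o["moment"],o["ft_force"])
E
```

```text
[ 0.56627047 -0.0848056   0.11454632] [ 8.01846077e-02  9.96779855e-01  1.14441826e-04 -5.80306177e-04] [ 0.023673    0.12190215 -0.03946142] [-1.01192418  0.22809345 -1.77150474]
```

View pics/g6.png

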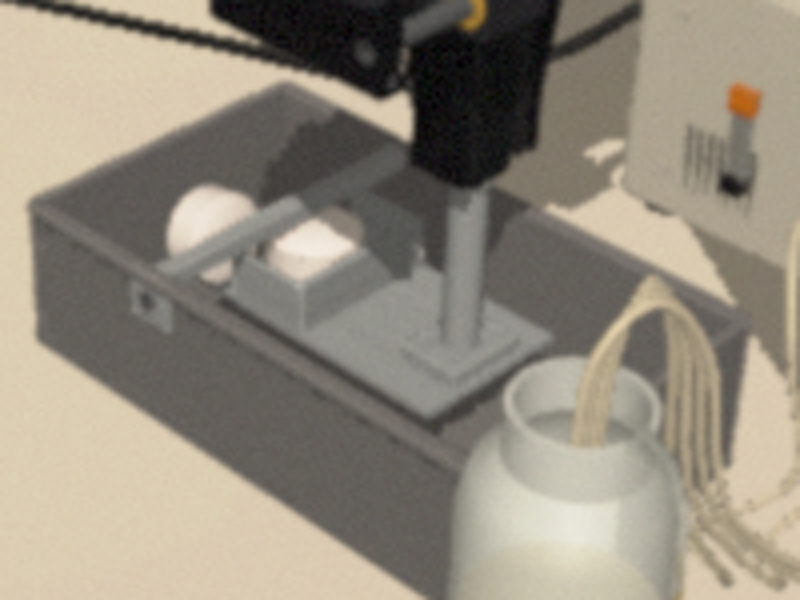

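The upper disc (215,225) has been struck off over the lip. The lower disc (315,245) is still in the pocket. I'll draw back further so the struck disc drops fully, then lift.

Request:
servo_tool(
  rows=[1, 0.003, 0, 0, 0, 1, 0.003, 0, 0, 0, 1, 0.003, 0, 0, 0, 1, 0.003, 0, 0, 0, 1, 0.003, 0, 0, 0],
)

```text
time: 10.28
position: [0.5522, -0.0826, 0.1146]
tool_rot: [0.08, 0.997, -0.0, -0.0]
ft_force: [0.2, 0.1, -1.9]
grip_width: 0.0215
grip_force: 55.0
```

Request:
servo_tool(
  rows=[1, 0.003, 0, 0, 0, 1, 0.003, 0, 0, 0, 1, 0.003, 0, 0, 0, 1, 0.003, 0, 0, 0, 1, 0.003, 0, 0, 0],
)

```text
time: 10.7
position: [0.5375, -0.0803, 0.1146]
tool_rot: [0.08, 0.997, -0.0, 0.0]
ft_force: [0.9, 1.2, -1.8]
grip_width: 0.0217
grip_force: 55.0
```

Request:
servo_tool(
  rows=[1, 0, 0, -0.003, 0, 1, 0, 0, -0.006, 0, 1, 0, 0, -0.01, 0, 1, 0, 0, -0.01, 0, 1, 0, 0, -0.01, 0],
)

```text
time: 11.12
position: [0.5383, -0.0805, 0.1551]
tool_rot: [0.08, 0.997, -0.0, 0.001]
ft_force: [0.3, -0.4, -2.6]
grip_width: 0.0218
grip_force: 55.0
```

Request:
servo_tool(
  rows=[1, 0, 0, -0.01, 0, 1, 0, 0, -0.01, 0, 1, 0, 0, -0.008, 0, 1, 0, 0, -0.004, 0, 1, 0, 0, 0, 0],
)

```text
time: 11.53
position: [0.5384, -0.0805, 0.1869]
tool_rot: [0.08, 0.997, -0.0, 0.001]
ft_force: [-1.0, 0.2, -1.3]
grip_width: 0.0217
grip_force: 55.0
```

```bash
python3 - <<'E'
from h import *
o=robot.get_obs();print(o["position"],o["tool_rot"],o["ft_force"])
for n in("scene","top"):
    p=robot.camera(n)
    for t in("disc_lower","scoop"):
        for r in robot.place_of(p,t): print(n,t,round(r["score"],2),np.round(r["at"],3))
E
```

```text
[ 0.5384228  -0.08052188  0.18689007] [ 8.01880269e-02  9.96778910e-01 -3.58695585e-04  1.24749312e-03] [-1.01044518  0.1652631  -1.25424609]
scene disc_lower 0.59 [ 0.612 -0.093  0.1  ]
scene scoop 0.6 [ 0.536 -0.084  0.103]
scene scoop 0.53 [ 0.677 -0.105  0.019]
```

Request:
servo_tool(
  rows=[1, 0, 0.004, 0, 0, 1, -0.001, 0.008, 0, 0, 1, -0.002, 0.012, 0, 0, 1, -0.002, 0.015, 0, 0, 1, -0.002, 0.015, 0, 0],
)

```text
time: 12.25
position: [0.5536, -0.0266, 0.1855]
tool_rot: [0.08, 0.997, 0.0, -0.0]
ft_force: [1.2, -0.3, -2.2]
grip_width: 0.0212
grip_force: 55.0
```

Request:
servo_tool(
  rows=[1, -0.002, 0.015, 0, 0, 1, -0.002, 0.015, 0, 0, 1, -0.002, 0.015, 0, 0, 1, -0.002, 0.015, 0, 0, 1, -0.002, 0.015, 0, 0],
)

```text
time: 12.67
position: [0.5753, 0.0465, 0.1854]
tool_rot: [0.08, 0.997, 0.0, -0.0]
ft_force: [1.1, -0.5, -1.3]
grip_width: 0.0215
grip_force: 55.0
```

Request:
servo_tool(
  rows=[1, -0.001, 0.012, 0, 0, 1, 0, 0.009, 0, 0, 1, 0, 0.006, 0, 0, 1, 0, 0.0035, 0, 0, 1, 0, 0, 0, 0],
)

```text
time: 13.08
position: [0.5809, 0.0749, 0.1855]
tool_rot: [0.08, 0.997, 0.0, -0.0]
ft_force: [0.0, 0.8, -2.2]
grip_width: 0.0218
grip_force: 55.0
```

```bash
python3 - <<'E'
from h import *
o=robot.get_obs();print(o["position"],o["tool_rot"],o["ft_force"])
R=np.array([[np.cos(-.1616),-np.sin(-.1616)],[np.sin(-.1616),np.cos(-.1616)]])
for n in("scene","top"):
    p=robot.camera(n)
    for t in("disc_lower","scoop"):
        for r in robot.place_of(p,t): print(n,t,round(r["score"],2),np.round(r["at"],3))
    # is the landing area plain bench? compare spread of brightness in the footprint
    g=cv2.cvtColor(p["pixels"],cv2.COLOR_RGB2GRAY)
    for r in robot.outline_of(p,"tub")[:1]: print(n,"tub px",r["region"].sum())
p=cv2.imread("pics/top0.png");T=robot.camera("top")
C=[np.r_[np.array([.5825,.074])+R@v,0] for v in([-.016,.03],[.092,.03],[.092,-.03],[-.016,-.03])]
u=proj(T,C);m=np.zeros(p.shape[:2],np.uint8);cv2.fillPoly(m,[np.int32(u)],255)
print(u.round(),cv2.meanStdDev(p,mask=m))
E
```

```text
[0.58088152 0.07493468 0.18548939] [ 7.98080251e-02  9.96810247e-01  8.20086632e-06 -1.03033207e-04] [ 0.02062907  0.77674426 -2.20992483]
scene disc_lower 0.7 [0.656 0.063 0.098]
scene scoop 0.97 [0.574 0.077 0.099]
scene tub px 8933
top disc_lower 0.84 [0.652 0.06  0.098]
top tub px 14126
[[194. 300.]
 [206. 233.]
 [243. 239.]
 [231. 306.]] (array([[100.34848485],
       [115.59127864],
       [124.95528455]]), array([[0.92361216],
       [0.90615742],
       [0.92983509]]))
```

The landing area is plain bench, so I'll lower the scoop.

Request:
servo_tool(
  rows=[1, 0, 0, 0.005, 0, 1, 0, 0, 0.01, 0, 1, 0, 0, 0.013, 0, 1, 0, 0, 0.013, 0, 1, 0, 0, 0.013, 0],
)

```text
time: 13.95
position: [0.5806, 0.0743, 0.1302]
tool_rot: [0.08, 0.997, -0.0, -0.0]
ft_force: [0.3, -0.4, -1.6]
grip_width: 0.0217
grip_force: 55.0
```

Request:
servo_tool(
  rows=[1, 0, 0, 0.013, 0, 1, 0, 0, 0.011, 0, 1, 0, 0, 0.008, 0, 1, 0, 0, 0.005, 0, 1, 0, 0, 0.002, 0],
)

```text
time: 14.37
position: [0.5805, 0.0743, 0.0914]
tool_rot: [0.08, 0.997, -0.0, -0.001]
ft_force: [-0.8, -0.4, -1.8]
grip_width: 0.0218
grip_force: 55.0
```

Request:
servo_tool(
  rows=[1, 0, 0, 0.001, 0, 1, 0, 0, 0.001, 0, 1, 0, 0, 0.001, 0, 1, 0, 0, 0.001, 0, 1, 0, 0, 0, 0],
)

```text
time: 14.78
position: [0.5812, 0.0743, 0.0888]
tool_rot: [0.08, 0.997, 0.0, 0.0]
ft_force: [-0.1, 0.1, -2.7]
grip_width: 0.0219
grip_force: 55.0
```

Request:
servo_tool(
  rows=[1, 0, 0, 0.001, 0, 1, 0, 0, 0.001, 0, 1, 0, 0, 0.0005, 0, 1, 0, 0, 0, 0, 1, 0, 0, 0, 0],
)

```text
time: 15.2
position: [0.581, 0.0743, 0.086]
tool_rot: [0.08, 0.997, -0.0, -0.0]
ft_force: [0.4, 0.3, -1.2]
grip_width: 0.022
grip_force: 55.0
```

Request:
servo_tool(
  rows=[1, 0, 0, 0.0005, 0, 1, 0, 0, 0.0005, 0, 1, 0, 0, 0, 0, 1, 0, 0, 0, 0],
)

```text
time: 15.53
position: [0.5811, 0.0743, 0.0851]
tool_rot: [0.08, 0.997, -0.0, 0.0]
ft_force: [0.0, 0.2, -1.9]
grip_width: 0.0215
grip_force: 55.0
```

Request:
servo_tool(
  rows=[1, 0, 0, 0.0005, 0, 1, 0, 0, 0.0005, 0, 1, 0, 0, 0, 0, 1, 0, 0, 0, 0],
)

```text
time: 15.87
position: [0.5811, 0.0742, 0.0851]
tool_rot: [0.08, 0.997, -0.0, 0.0]
ft_force: [-2.1, -0.4, 5.5]
grip_width: 0.0216
grip_force: 55.0
```

Contact with the bench. I'll reduce the grip, release slowly, and go straight up.

Request:
servo_tool(
  rows=[1, 0, 0, -0.0005, 0, 1, 0, 0, 0, 0, 0.4, 0, 0, 0, 0, 0.3, 0, 0, 0, 0, 0.2, 0, 0, 0, 0],
  newtons=5,
)

```text
time: 16.28
position: [0.5812, 0.0743, 0.0844]
tool_rot: [0.08, 0.997, 0.0, 0.0]
ft_force: [0.1, 0.7, -0.9]
grip_width: 0.0309
grip_force: 0.0
```

Request:
servo_tool(
  rows=[0, 0, 0, 0, 0, -0.3, 0, 0, 0, 0, -0.3, 0, 0, 0, 0, -0.3, 0, 0, 0, 0, -0.3, 0, 0, 0, 0],
)

```text
time: 16.7
position: [0.581, 0.0743, 0.0845]
tool_rot: [0.08, 0.997, -0.0, -0.0]
ft_force: [0.1, 0.2, -0.5]
grip_width: 0.0547
grip_force: 0.0
```

Request:
servo_tool(
  rows=[-0.3, 0, 0, -0.01, 0, -0.3, 0, 0, -0.02, 0, -0.3, 0, 0, -0.03, 0, -0.3, 0, 0, -0.03, 0, -0.3, 0, 0, -0.03, 0],
)

```text
time: 17.12
position: [0.5807, 0.0743, 0.2063]
tool_rot: [0.08, 0.997, 0.0, -0.0]
ft_force: [1.1, 0.8, -1.1]
grip_width: 0.0562
grip_force: 0.0
```

Request:
servo_tool(
  rows=[-0.3, 0.03, 0, -0.03, 0, -0.3, 0.03, 0, -0.02, 0, -0.3, 0.03, 0, 0, 0, -0.3, 0.03, 0, 0, 0, -0.3, 0, 0, 0, 0],
)

```text
time: 17.53
position: [0.4557, 0.0946, 0.2545]
tool_rot: [0.08, 0.997, 0.0, -0.003]
ft_force: [-1.2, -0.0, -1.4]
grip_width: 0.0567
grip_force: 0.0
```

```bash
python3 - <<'E'
from h import *
o=robot.get_obs();print(o["time"],o["position"])
for n in("scene","top"):
    p=robot.camera(n)
    for t in("disc_lower","disc_upper","scoop"):
        for r in robot.place_of(p,t): print(n,t,round(r["score"],2),np.round(r["at"],3))
E
```

```text
17.5333 [0.45570214 0.09461014 0.25452426]
scene disc_lower 0.74 [ 0.657  0.062 -0.002]
scene disc_upper 0.77 [ 0.678 -0.103  0.022]
scene scoop 0.74 [ 0.579  0.077 -0.   ]
top disc_lower 0.87 [0.656 0.06  0.002]
top disc_upper 0.85 [ 0.685 -0.102  0.021]
top scoop 0.95 [0.582 0.074 0.001]
```

```bash
python3 -c "
from rig import robot
print(robot.hand_in())"
```

```text
the job is handed in; nothing more can be done
None
```

I handed the job in at about 17.6 s: the upper disc was struck off into the tub, and the scoop stands released on the bench left of the tub with the lower disc still in it; final positions are from the detection networks, as all 10 picture views were used.

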